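Lever up the cable hatch cover and hold it

TASK

The heavy steel cover of the cable hatch must be held up so that a colleague can look inside. Push the cover lifter forward along the bench until its toe is well in under the cover's lip, then press the pad at the end of its long arm right down to lever the cover up, and finish holding it pressed down with the cover raised. Only push and press with the fingers: do not pick the lifter up, do not touch the hatch with the robot, and leave the wire spool, jar, tape roll and screwdriver around it where they are.

Things in the scene. Friction and masses are not known exactly. Their poses are not given: they have to be found in the camera images.
- hatch: cable hatch fixed to the bench: a low dark steel frame under a hinged tread-plate cover 235 mm deep, 260 wide, 5 thick. Origin: on the bench below the middle of the cover's lip (its free edge, towards the lifter). +x points level from lip to hinge, +y along the lip. The cover's underside is 14 mm above the bench; it overhangs the frame, whose front face is 40 mm in from the lip, over bare bench.
- cover (a joint): hinge of the cover (about 2.4 kg): 0 is shut, positive is raised, in rad. It falls shut by its own weight unless held up. The lifter, pressed down to the bench, brings it to about 0.15.
- lip (a point): middle of the lip's top edge on the cover, 19 mm above the bench when shut; it rises with the cover.
- lifter: the lever: a loose 0.9 kg cover lifter standing on its flat foot, long arm sloping up. Origin: on the bench, middle of the heel edge about which it rocks; +x to the toe. Foot plate 100 mm long, 90 wide, 8 thick (6 at the toe); at the heel an upright bar across it, 90 wide, 22 high, its flat back face at x = 0. From the bar's middle a 24 mm wide arm rises backwards (-x) at 21 degrees to a rubber pad.
- toe (a point): middle of the lifter's toe edge, on its underside (100 mm ahead of the heel).
- heel (a point): middle of the lifter's heel edge, on its underside; stays on the bench while the lever rocks.
- pad (a point): middle of the top of the rubber pad at the end of the long arm (pad 54 x 50 mm, 184 mm behind the heel and 102 mm above the bench while the lifter stands). Pressing it down takes about 5 to 10 N with the toe under the cover; fully down, the pad's top is about 17 mm above the bench.
- spool_mid (a point): centre of the black wire spool (90 mm across, 60 high), standing; a bystander to be left where it is.
- jar_mid (a point): centre of the lidded jar (68 mm across, 75 high); a bystander to be left where it is.
- tape_mid (a point): centre of the grey roll of tape (96 mm across, 19 high), lying flat; a bystander to be left where it is.
- driver_mid (a point): centre of the screwdriver, lying; a bystander to be left where it is.

How it is judged:
By the outcome, as a careful person would: the job done as asked, in the order asked, and still so for the second after the job is handed in, while the arm keeps its last pose, push and grip.
It also fails if it takes over 45 s, if anything falls off the work surface, if the arm or the gripper's body presses on something with over 40 N, if the wrist force passes 120 N, or if a joint passes its speed limit or range.

ROBOT

A 6-joint arm with a two-finger parallel gripper is mounted at the origin on the work surface. World frame = base frame: x ahead of the robot, y to its left, z up, the work surface at z = 0. Lengths are in mm, angles in degrees, forces in N, time in s.
With the tool pointing down it reaches from about 350 to 950 mm from the base axis. Payload 17.4 kg.
Tool frame: the origin (TCP) lies midway between the tips of the shut fingers; the grasp point (between the pads) lies 19 mm behind it; z points along the fingers, y is the line along which they close (so a half turn about z gives the same grasp; the last joint's range is limited). The gripper opens to 93 mm and grips with 3 to 60 N. Pads are 15 mm wide; open, the fingers measure 128 mm over their backs; the gripper's body (75 mm by 188 mm) begins 65 mm behind the grasp point.
Start: joints at [-79.4, 6.646, 82.598, -0, 90.757, -2.166], TCP at [149.139, -658.324, 218.646] pointing down, gripper open.
Joint ranges: [-162.19, 162.19], [-47.58, 125.68], [4.15, 143.07], [-65.23, 245.23], [0.69, 171.88], [-170.13, 170.13]. Speed limits (degrees/s): [108.29, 108.29, 127.2, 180, 180, 180].

INTERFACE

Orientations are given as a 3x3 rotation matrix whose columns are the frame's x, y, z axes.
In Python, from bench import env gives the robot as it stands.
- The arm moves only by the tool send_rows, never from a script. Its arguments are lists of equal length, an entry for each row: "slide": the shift along the world's x, y, z in units of 25 mm (1.0 is 25 mm), a list of three; "spin": the turn about the world's z in units of 5 degrees (1.0 is 5 degrees). A call has 1 to 20 rows; each row shifts and turns the commanded pose from where the row before left it; what a row does not reach is not made up. A row lasts 1/10 s, in which the tool goes at most 50 mm and 8.59 degrees, less where a joint would pass 70% of its speed; a pose out of reach is approached as far as the arm can. A call is refused whole if a number of a shift passes 1 or a number of a turn 1, either way. A call with a gripper value outside its range is refused whole. "claw" is the opening in per cent of the stroke, from 0 (shut) to 100 (fully open), set as the call begins (left out, the last holds). The fingers move at their own pace and stop on an object; "grip_force" is the grip in N (left out, the last holds). Time passes only in rows, so rows that do not move let the fingers close. It gives the time, the measured TCP pose, the force, the opening and the grip force at its end, in the units of the state.
- env.state(): the state, without advancing time (a new reading comes with each control period).
- env.read_camera(name): name is "side" or "top" or "wrist"; returns a dict with "pixels" (384x512x3 uint8, red, green, blue), "fx", "fy", "cx", "cy" (pixels), "eye" and "attitude" of the camera in the world. Camera axes: x right, y down, z forward; pixel columns grow to the right and rows downward; lengths in mm; the calibration is good to about 2 mm. The wrist camera is an equidistant fisheye: a pixel r from the principal point sees the ray r / f radians off the axis. A picture is of the moment at which its call begins. There is no depth.
- env.hand_in(): hands the job in; it is judged then, once.
The state is a dict: "time_s": time; "joint_positions": joint angles; "qd": joint speeds; "joint_torque": joint torques, N m; "tool_pos": TCP position; "eef_rot": TCP orientation; "force": force on the tool from outside, world axes, zero at the start; "wrist_torque": the same for the moment, N m; "gripper_width": opening from 0.0 (shut) to 1.0 (fully open); "gripper_force": force on a finger pad.
Only numpy, scipy, OpenCV 4.12 (cv2) and the standard library are available. Lean on these libraries where they do the work, as an engineer would, in place of code of your own. Each camera call takes 0.05 s, during which the arm holds its last target. There are 200 camera calls.

## Working session

There is one attempt and no reset: what is moved stays moved. The work goes in short steps, Python scripts to look and compute and a tool call to move; the robot and the scene stay as the last step left them, time stands still between calls to the robot, and variables do not carry over. Pictures are saved under pics/ and viewed, at most 10 in all, crops included, and the job is handed in when it is done.

Besides the shell and the picture viewer there is one more tool, called as name(argument=value, ...) on one line, values as JSON. send_rows: Moves the arm, as the interface text tells. Its arguments: {"type":"object","properties":{"slide":{"type":"array"},"spin":{"type":"array"},"claw":{"type":"number"},"grip_force":{"type":"number"}},"required":["slide","spin"]}

```bash
mkdir -p pics; cat > h.py <<'E'
import numpy as np, cv2
from bench import env
def shot(n,f):
    c=env.read_camera(n); cv2.imwrite(f'pics/{f}.png',c['pixels'][:,:,::-1]); np.save(f'pics/{f}.npy',c,allow_pickle=True); return c
def ray(c,u,v):
    d=np.array([(u-c['cx'])/c['fx'],(v-c['cy'])/c['fy'],1.]); return np.array(c['eye']),np.array(c['attitude'])@d
def plane(c,u,v,z):
    e,d=ray(c,u,v); return e+d*(z-e[2])/d[2]
def tri(c1,p1,c2,p2):
    e1,d1=ray(c1,*p1); e2,d2=ray(c2,*p2)
    s=np.linalg.lstsq(np.c_[d1,-d2],e2-e1,rcond=None)[0]
    a,b=e1+s[0]*d1,e2+s[1]*d2; return (a+b)/2,np.linalg.norm(a-b)
def load(f): return np.load(f'pics/{f}.npy',allow_pickle=True).item()
E
python3 - <<'E'
from h import *
for n in('top','side'):
    c=shot(n,n+'0'); print(n,c['eye'],np.round(c['attitude'],2).tolist(),c['fx'])
a=cv2.imread('pics/top0.png');b=cv2.imread('pics/side0.png')
cv2.imwrite('pics/t0.png',cv2.resize(a,(800,600)));cv2.imwrite('pics/s0.png',cv2.resize(b,(800,600)))
print(env.state())
E
```

```text
top [485.61346001  15.01438465 932.66828576] [[-0.02, -0.99, 0.14], [-1.0, 0.02, -0.03], [0.03, -0.14, -0.99]] 397.5193532125444
side [ 460.8138825  -663.70602586  601.77721005] [[0.98, -0.1, 0.15], [-0.18, -0.58, 0.79], [0.0, -0.8, -0.59]] 379.48986909769087
{'time_s': 0.1, 'joint_positions': array([-7.94019702e+01,  6.66950231e+00,  8.26293317e+01, -1.20973929e-03,
        9.07559815e+01, -2.16593649e+00]), 'qd': array([-0.0975736 ,  0.00923726, -0.03448238,  0.03394288, -0.11279243,
        0.03078019]), 'joint_torque': array([ 3.89203546e-03, -7.22896242e+01, -6.23864722e+01,  7.82523933e-02,
        2.27983994e-02, -8.02819886e-05]), 'tool_pos': array([ 149.08370684, -658.15889316,  218.02909313]), 'eef_rot': array([[ 9.75288556e-01,  2.20934820e-01, -1.96707836e-04],
       [ 2.20934907e-01, -9.75288106e-01,  9.36507870e-04],
       [ 1.50603845e-05, -9.56825036e-04, -9.99999542e-01]]), 'force': array([ 0.53994547,  0.30340156, -0.01795936]), 'wrist_torque': array([-0.00787237,  0.03132249,  0.00847917]), 'gripper_force': 0.0, 'gripper_width': 1.0026664510956644}
```

View pics/t0.png

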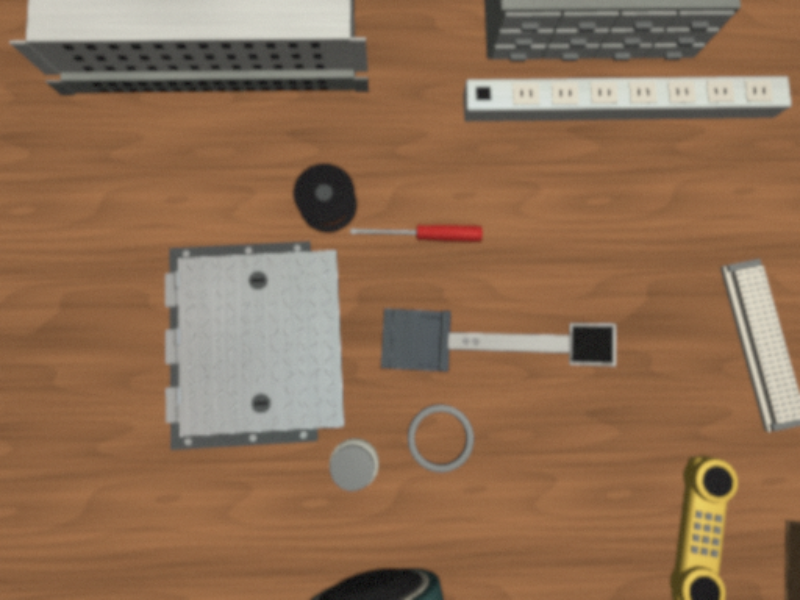

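View pics/s0.png

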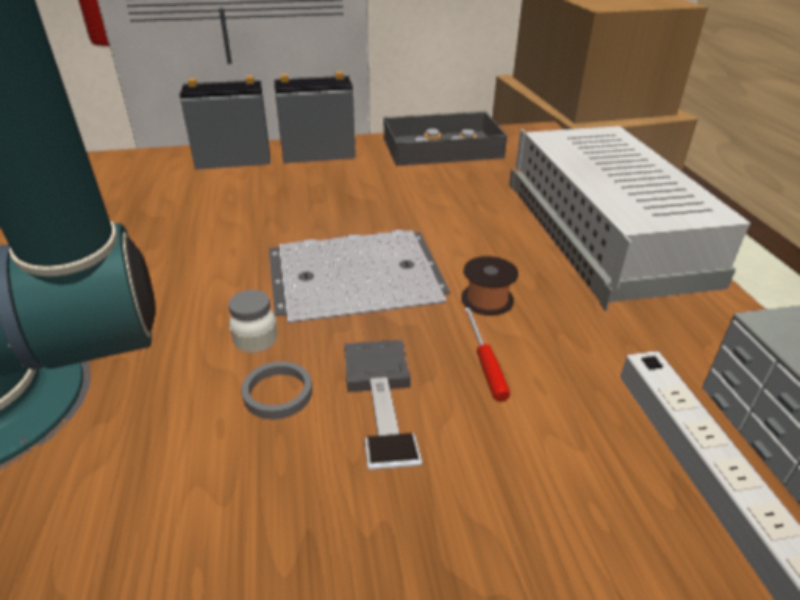

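The top view (800x600) shows the lifter with its toe at x≈383 (y 309–370), bar at x≈450 and pad centred at (593,344). The lip runs from (336,250) to (344,427). The side view shows the pad centred at about (392,451) and the lip from (288,318) to (445,300).

```bash
python3 - <<'E'
from h import *
t,s=load('top0'),load('side0'); k=.64
def T(n,a,b):
    p,e=tri(t,(a[0]*k,a[1]*k),s,(b[0]*k,b[1]*k)); print(n,p.round(1),'gap',round(e,1))
def P(n,a,z): p=plane(t,a[0]*k,a[1]*k,z); print(n,p.round(1)); return p
T('padc',(593,344),(392,450)); T('pad far L',(570,323),(414,433));T('pad farR',(571,366),(365,438))
T('lip +x',(336,250),(445,300)); T('lip -x',(344,427),(288,318))
T('toe +x',(384,309),(404,341));T('toe -x',(382,370),(346,344))
a=P('lipA',(336,250),19);b=P('lipB',(344,427),19)
P('toeA',(384,309),5);P('toeB',(382,370),5);P('barA',(451,311),22);P('barB',(449,371),22);P('pad',(593,344),102)
P('spool',(325,195),60);P('jar',(354,467),75);P('tape',(441,438),19);P('drv',(450,232),12)
n=np.array([b[1]-a[1],-(b[0]-a[0])]);print('lip dir deg',np.degrees(np.arctan2(*(a-b)[1::-1])))
# refine the lifter by masks
im=t['pixels'].astype(int)
E
```

```text
padc [ 533.9 -261.2   97.6] gap 1.1
pad far L [ 563.8 -234.5   87.8] gap 0.7
pad farR [ 507.1 -232.2   88.4] gap 4.8
lip +x [687.6  91.5  16.7] gap 0.6
lip -x [429.1  82.   22.3] gap 3.9
toe +x [ 6.019e+02  2.110e+01 -2.000e-01] gap 5.5
toe -x [511.2  25.9   3.5] gap 7.4
lipA [687.4  91.2  19. ]
lipB [426.9  82.2  19. ]
toeA [598.5  21.3   5. ]
toeB [507.5  26.1   5. ]
barA [591.3 -77.8  22. ]
barB [503.3 -71.8  22. ]
pad [ 533.1 -259.7  102. ]
spool [759.9 102.9  60. ]
jar [377.5  65.3  75. ]
tape [407.6 -57.2  19. ]
drv [713.5 -81.5  12. ]
lip dir deg 1.9806557432933354
```

send_rows(slide=[[0.8, 1, 0], [0.8, 1, 0], [0.8, 1, 0], [0.8, 1, 0], [0.8, 1, 0], [0.8, 1, 0], [0.8, 1, 0], [0.8, 1, 0], [0.8, 1, 0], [0.8, 1, 0], [0.8, 1, 0], [0.8, 1, 0], [0.8, 1, 0], [0.8, 1, 0], [0.8, 1, 0], [0.8, 1, 0], [0.8, 1, 0], [0.8, 1, 0], [0.8, 1, 0], [0.8, 1, 0]], spin=[0.74, 0.74, 0.74, 0.74, 0.74, 0.74, 0.74, 0.74, 0.74, 0.74, 0.74, 0.74, 0.74, 0.74, 0.74, 0.74, 0.74, 0.74, 0.74, 0.74], claw=48)

```text
time_s: 2.1
tool_pos: [549.7, -157.1, 218.3]
eef_rot: [[0.054, 0.999, -0.0], [0.999, -0.054, 0.0], [0.0, -0.0, -1.0]]
force: [-0.0, -0.3, 1.1]
gripper_width: 0.478
gripper_force: 0.0
```

send_rows(slide=[[-0.1, 0.7, 0], [-0.1, 0.7, 0], [0, 0.6, 0], [0, 0, 0], [0, 0, 0]], spin=[0, 0, 0, 0, 0])

```text
time_s: 2.6
tool_pos: [543.9, -108.4, 218.9]
eef_rot: [[0.057, 0.998, 0.0], [0.998, -0.057, -0.0], [-0.0, 0.0, -1.0]]
force: [-0.5, 0.0, 0.3]
gripper_width: 0.48
gripper_force: 0.0
```

```bash
python3 - <<'E'
from h import *
c=shot('wrist','w1'); print(c['eye'],np.round(c['attitude'],3).tolist(),c['fx'],c['cx'],c['cy']); s=env.state(); print(s['tool_pos'],np.degrees(np.arctan2(s['eef_rot'][1,1],s['eef_rot'][0,1])))
cv2.imwrite('pics/w1b.png',cv2.resize(cv2.imread('pics/w1.png'),(800,600)))
E
```

```text
[548.63887914 -28.94412966 385.69776443] [[0.998, -0.054, -0.016], [-0.057, -0.956, -0.287], [0.0, 0.287, -0.958]] 297.3186396354542 251.0447697128224 190.46382658207034
[ 543.94595643 -108.7526292   218.82177071] -3.2645593232239656
```

View pics/w1b.png

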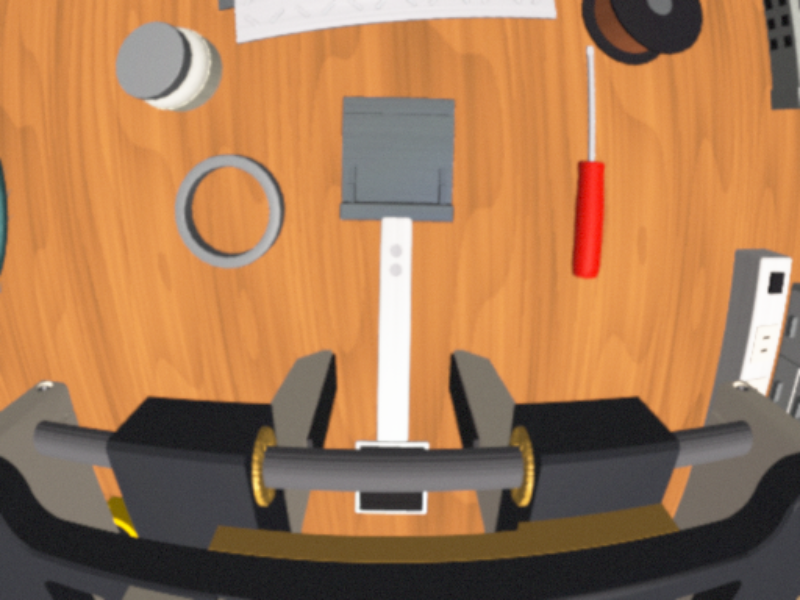

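The wrist view shows the toe edge from (343,97) to (454,99), the bar's back edge from (341,219) to (453,220), and the lip corners at (237,42) and (555,17). The arm is centred between the fingers.

```bash
cat >> h.py <<'E'
def fish(c,u,v,z):
    x,y=u-c['cx'],v-c['cy']; r=np.hypot(x,y); th=r/c['fx']
    d=np.array(c['attitude'])@np.array([np.sin(th)*x/r,np.sin(th)*y/r,np.cos(th)]); e=np.array(c['eye']); return e+d*(z-e[2])/d[2]
E
python3 - <<'E'
from h import *
c=load('w1')
for n,u,v,z in[('toeL',343,97,6),('toeR',454,99,6),('barL',341,219,20),('barR',453,220,20),('arm at',396,300,60),('lipL',237,42,16),('lipR',555,17,16)]: print(n,fish(c,u*.64,v*.64,z).round(1))
E
```

```text
toeL [512.4  27.5   6. ]
toeR [601.4  21.1   6. ]
barL [505.7 -71.2  20. ]
barR [594.4 -77.   20. ]
arm at [ 545.9 -128.5   60. ]
lipL [428.9  83.9  16. ]
lipR [689.4  92.7  16. ]
```

send_rows(slide=[[0.14, 0, -0.8], [0, 0, -1], [0, 0, -1], [0, 0, -1], [0, 0, -1], [0, 0, -1], [0, 0, -1], [0, 0, -0.8], [0, 0, -0.5], [0, 0, -0.3], [0, 0, 0], [0, 0, 0]], spin=[0, 0, 0, 0, 0, 0, 0, 0, 0, 0, 0, 0])

```text
time_s: 3.85
tool_pos: [548.1, -108.6, 9.5]
eef_rot: [[0.057, 0.998, 0.001], [0.998, -0.057, -0.0], [-0.0, 0.001, -1.0]]
force: [0.4, -0.7, -0.2]
gripper_width: 0.479
gripper_force: 0.0
```

send_rows(slide=[[0, 0.4, 0], [0, 0.4, 0], [0, 0.2, 0], [0, 0.2, 0], [0, 0.3, 0], [0, 0.3, 0], [0, 0.3, 0], [0, 0.3, 0], [0, 0.3, 0], [0, 0.3, 0], [0, 0.3, 0], [0, 0.3, 0], [0, 0.2, 0], [0, 0, 0], [0, 0, 0]], spin=[0, 0, 0, 0, 0.1, 0.15, 0.15, 0.15, 0.15, 0.15, 0.15, 0.06, 0, 0, 0])

```text
time_s: 5.35
tool_pos: [547.7, -12.9, 8.8]
eef_rot: [[-0.037, 0.999, 0.0], [0.999, 0.037, 0.0], [0.0, 0.0, -1.0]]
force: [-0.0, -0.3, -0.1]
gripper_width: 0.478
gripper_force: 0.0
```

```bash
python3 - <<'E'
from h import *
c=shot('wrist','w2'); s=env.state(); print(s['tool_pos'],s['force'],np.degrees(np.arctan2(s['eef_rot'][1,1],s['eef_rot'][0,1])))
t=shot('top','t2')
cv2.imwrite('pics/w2b.png',np.hstack([cv2.imread('pics/w2.png')[:,60:460],cv2.resize(cv2.imread('pics/t2.png')[130:322,80:280],(400,384))]))
E
```

```text
[547.57923747 -12.92574215   8.68462686] [ 1.07568293  0.59546026 -0.87690931] 2.0891454342171456
```

View pics/w2b.png

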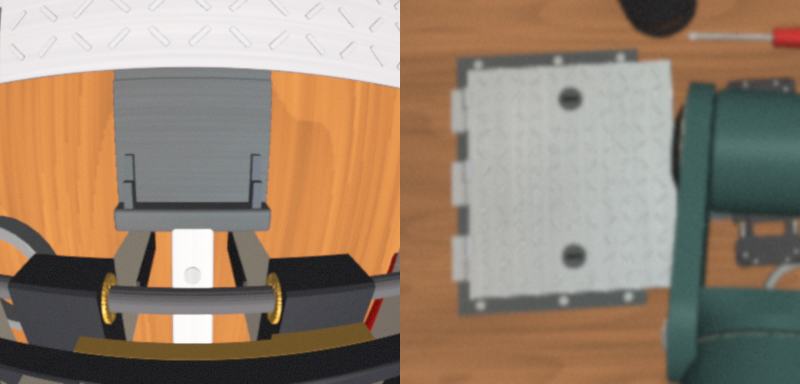

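The wrist view shows the lifter square to the lip (lip line at row ~68, the bar's back top edge at row ~230, columns 118–270) with the toe just going under.

```bash
python3 - <<'E'
from h import *
c=load('w2')
for n,u,v,z in[('barL',118,229,22),('barR',270,229,22),('lipunder cover @L',114,69,19),('@R',271,69,19),('lip z14',192,68,14)]: print(n,fish(c,u+60,v,z).round(1))
E
```

```text
barL [505.4  -4.   22. ]
barR [593.2  -0.9  22. ]
lipunder cover @L [503.7  85.1  19. ]
@R [586.5  88.3  19. ]
lip z14 [544.8  86.3  14. ]
```

send_rows(slide=[[0, 0.15, 0], [0, 0.15, 0], [0, 0.15, 0], [0, 0.15, 0], [0, 0.15, 0], [0, 0.13, 0], [0, 0, 0], [0, 0, 0]], spin=[0, 0, 0, 0, 0, 0, 0, 0])

```text
time_s: 6.25
tool_pos: [547.6, 8.6, 8.6]
eef_rot: [[-0.036, 0.999, -0.0], [0.999, 0.036, -0.0], [-0.0, -0.0, -1.0]]
force: [0.2, -3.3, 1.1]
gripper_width: 0.477
gripper_force: 1.4
```

```bash
python3 - <<'E'
from h import *
c=shot('wrist','w3'); s=env.state(); print(s['tool_pos'],s['force'])
cv2.imwrite('pics/w3b.png',cv2.imread('pics/w3.png')[:,60:460])
E
```

```text
[547.61312033   8.59964095   8.61372383] [-1.57906094 -3.481802    0.67064736]
```

View pics/w3b.png

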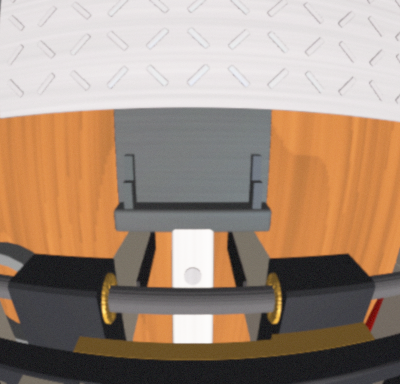

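The toe is now about 31 mm in under the lip (lip line at row ~112), still square. I'll back off and move over the pad.

send_rows(slide=[[0, -0.4, 0], [0, -0.4, 0], [0, 0, 0.6], [0, 0, 1], [0, 0, 1], [0, 0, 1], [0, 0, 1], [0, 0, 1], [0, 0, 1], [0, 0, 0], [0, 0, 0]], spin=[0, 0, 0, 0, 0, 0, 0, 0, 0, 0, 0])

```text
time_s: 7.4
tool_pos: [547.7, -11.4, 174.7]
eef_rot: [[-0.036, 0.999, 0.001], [0.999, 0.036, 0.0], [0.0, 0.001, -1.0]]
force: [-0.1, 0.2, -0.8]
gripper_width: 0.478
gripper_force: 0.0
```

send_rows(slide=[[0.05, -0.6, 0], [0.05, -1, 0], [0.05, -1, 0], [0.05, -1, 0], [0.05, -1, 0], [0, -1, 0], [0, -0.6, 0], [0, 0, 0], [0, 0, 0], [0, 0, 0]], spin=[0, 0, 0, 0, 0, 0, 0, 0, 0, 0], claw=0)

```text
time_s: 8.4
tool_pos: [553.9, -165.6, 173.5]
eef_rot: [[-0.037, 0.999, -0.0], [0.999, 0.037, 0.0], [0.0, -0.0, -1.0]]
force: [0.1, -0.7, -0.4]
gripper_width: 0.004
gripper_force: 0.0
```

```bash
python3 - <<'E'
from h import *
s=env.state(); print(s['tool_pos'],s['gripper_width'])
t=shot('top','t4'); c=shot('side','s4')
cv2.imwrite('pics/x4.png',np.hstack([cv2.resize(t['pixels'][120:320,80:440,::-1],(432,240)),cv2.resize(c['pixels'][140:340,130:400,::-1],(324,240))]))
E
```

```text
[ 553.86568964 -165.64043141  173.51924698] 0.003623805478593074
```

View pics/x4.png

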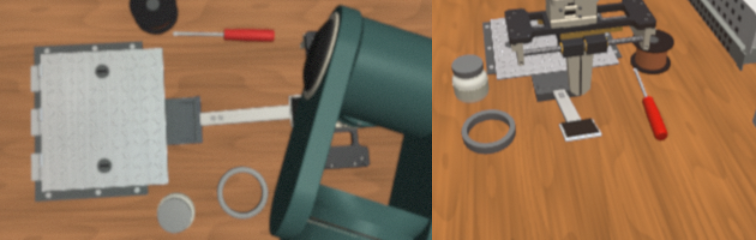

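The side view shows the closed fingers above the arm, ahead of the pad (pad centre at crop pixel ~(580,129)). I'll check it numerically.

```bash
python3 - <<'E'
from h import *
c=load('s4'); print(plane(c,253.3,247.5,100))
# old-picture check of same method
print(plane(load('side0'),392*.64,450*.64,100))
t=load('t4')
for u,v in((200,120),(290,112)): print(plane(t,80+u/1.2,120+v/1.2,30 if u==200 else 88))
E
```

```text
[ 555.12657398 -172.1720557   100.        ]
[ 534.1208709  -263.12485044  100.        ]
[544.64110296  20.10125135  30.        ]
[ 551.35422825 -140.71869876   88.        ]
```

send_rows(slide=[[0, -0.16, -0.7], [0, 0, -0.8], [0, 0, -0.7], [0, 0, -0.4], [0, 0, -0.2], [0, 0, -0.2], [0, -0.1, -0.25], [0, -0.1, -0.25], [0, -0.1, -0.25], [0, -0.1, -0.25], [0, -0.06, -0.25], [0, 0, 0]], spin=[0, 0, 0, 0, 0, 0, 0, 0, 0, 0, 0, 0])

```text
time_s: 9.7
tool_pos: [554.5, -182.5, 67.8]
eef_rot: [[-0.036, 0.999, 0.002], [0.999, 0.036, -0.001], [-0.001, 0.002, -1.0]]
force: [0.3, 0.2, 8.4]
gripper_width: 0.005
gripper_force: 4.0
```

send_rows(slide=[[0, -0.08, -0.25], [0, -0.06, -0.25], [0, -0.06, -0.25], [0, -0.05, -0.25], [0, -0.04, -0.25], [0, -0.04, -0.25], [0, -0.03, -0.25], [0, 0, -0.15], [0, 0, 0], [0, 0, 0]], spin=[0, 0, 0, 0, 0, 0, 0, 0, 0, 0])

```text
time_s: 10.7
tool_pos: [554.8, -192.2, 21.1]
eef_rot: [[-0.036, 0.999, 0.003], [0.999, 0.036, -0.002], [-0.002, 0.002, -1.0]]
force: [0.3, -7.5, 6.5]
gripper_width: 0.004
gripper_force: 3.7
```

send_rows(slide=[[0, -0.05, -0.1], [0, -0.02, -0.1], [0, 0, 0], [0, 0, 0]], spin=[0, 0, 0, 0])

```text
time_s: 11.1
tool_pos: [555.0, -192.8, 17.2]
eef_rot: [[-0.036, 0.999, 0.003], [0.999, 0.036, -0.0], [-0.0, 0.003, -1.0]]
force: [-6.0, 5.0, 22.7]
gripper_width: 0.005
gripper_force: 10.8
```

send_rows(slide=[[0, 0, 0], [0, 0, 0], [0, 0, 0], [0, 0, 0], [0, 0, 0]], spin=[0, 0, 0, 0, 0])

```text
time_s: 11.6
tool_pos: [555.0, -192.8, 17.2]
eef_rot: [[-0.036, 0.999, 0.003], [0.999, 0.036, -0.0], [-0.0, 0.003, -1.0]]
force: [-5.1, 5.3, 21.4]
gripper_width: 0.001
gripper_force: 10.8
```

```bash
python3 - <<'E'
from h import *
t=shot('top','t5'); c=shot('side','s5'); w=shot('wrist','w5')
s=env.state(); print(s['tool_pos'],s['force'])
cv2.imwrite('pics/x5.png',np.hstack([cv2.resize(c['pixels'][120:320,130:370,::-1],(480,400)),cv2.resize(w['pixels'][:,100:407,::-1],(320,400))]))
E
```

```text
[ 554.97271013 -192.79920017   17.18978574] [-6.17720011  6.24937162 22.91550769]
```

View pics/x5.png

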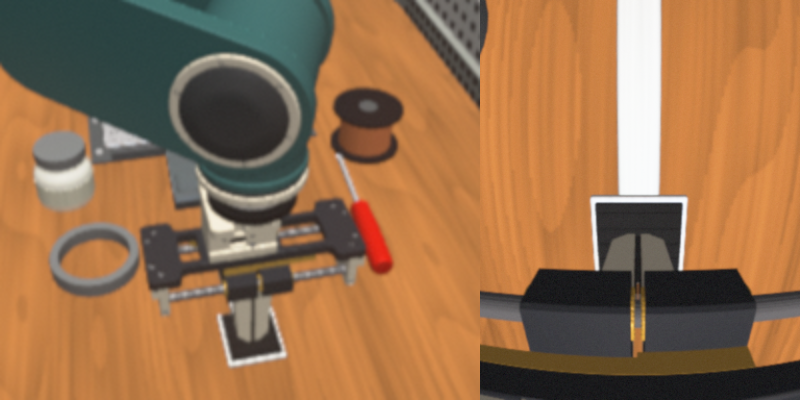

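The pad is flat down with the fingers centred on it, and the frame front now shows under the cover at the left (~(130,150)). I'll check the cover from above.

```bash
python3 - <<'E'
from h import *
a=load('t4')['pixels'];b=load('t5')['pixels'];w=load('w5')['pixels']
f=lambda p:cv2.resize(p[110:310,80:280,::-1],(266,266))
cv2.imwrite('pics/x6.png',np.hstack([f(a),f(b),cv2.resize(w[:200,150:350,::-1],(266,266))]))
E
```

```text
(no output)
```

View pics/x6.png

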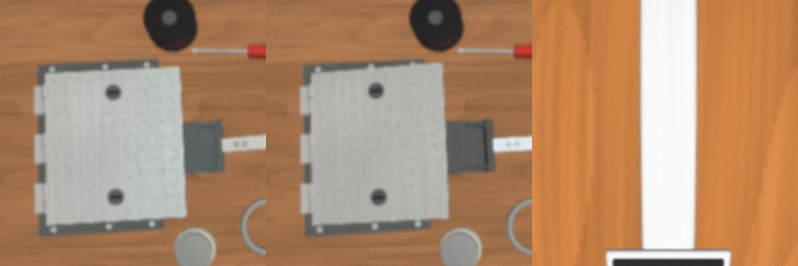

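The lip appears about 3–4% longer and the shading has changed, which fits the cover being raised about 35 mm. The foot is tilted and the bystanders haven't moved.

```bash
python3 -c "
from bench import env
print(env.hand_in())"
```

```text
the job is handed in; nothing more can be done
None
```

I pushed the lifter's toe about 31 mm in under the lip and pressed the pad fully down to the bench. It was handed in with the pad held at about 22 N, the cover raised and the spool, jar, tape and screwdriver not touched.

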